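# Switch on the pizzeria scale and tare the bowl

## Robot

A 7-joint arm with a two-finger parallel gripper is mounted at the origin on the work surface. World frame = base frame: x ahead of the robot, y to its left, z up, the work surface at z = 0. Lengths are in m, angles in rad, forces in N, time in s.
With the tool pointing down it reaches from about 0.425 to 0.875 m from the base axis. Payload 4.7 kg.
Tool frame: the origin (TCP) lies on the mounting face of the last link; the fingertips stand 182 mm ahead of it and the grasp point (between the pads) lies 164 mm ahead of it; z points along the fingers, y is the direction in which the jaws open and shut (so a half turn about z gives the same grasp; the last joint's range is limited). The gripper opens to 87 mm and grips with 3 to 60 N. Pads are 19 mm wide; open, the fingers measure 117 mm over their backs; the gripper's body (75 mm by 190 mm) begins 51 mm behind the grasp point.
Start: joints at [0.014, 0.321, -0.07, 1.45, 0.023, 1.371, -0.057], TCP at [0.65, -0, 0.405] pointing down, gripper open.
Joint ranges: [-2.86, 2.86], [-0.3, 2.09], [-1.38, 1.24], [0.06, 2.45], [-1.56, 4.7], [0.09, 2.05], [-2.69, 2.69]. Speed limits (rad/s): [2.57, 2.57, 3.14, 3.14, 3.14, 3.14, 3.14].

## Interface

Orientations are given as a rotation vector (axis times angle).
In Python, from bench import ctrl gives the robot as it stands. The module is installed in compiled form; this text tells all that it offers.
- The arm moves only by the tool play_rows, never from a script. Its argument "targets" is text: rows parted by semicolons, each of 7 numbers parted by spaces: the shift along the tool's x, y, z in cm, then the turn, a rotation vector about the tool's x, y, z in rad, then the opening, from -1 (shut) to 1 (fully open). In form: x y z ax ay az grip; .... A call has 1 to 20 rows; each row shifts and turns the pose as measured when the row begins, along the tool's axes as they then stand; what a row does not reach is not made up. A row lasts 1/8 s, in which the tool goes at most 62.5 mm and 10.7 degrees, less where a joint would pass 70% of its speed; a pose out of reach is approached as far as the arm can. A call is refused whole if a number of a shift passes 6.25 or a number of a turn 0.188, either way. A call with a gripper value outside its range is refused whole. The fingers move at their own pace and stop on an object; "newtons" is the grip in N (left out, the last holds). Time passes only in rows, so rows that do not move let the fingers close. It gives the time, the measured TCP pose, the force and the opening at its end, in the units of the state.
- ctrl.get_state(): the state, without advancing time (a new reading comes with each control period).
- ctrl.get_image(name): name is "scene" or "side" or "wrist"; returns a dict with "pixels" (420x560x3 uint8, blue, green, red), "depth" (420x560 float32, m along the optical axis (not along the pixel's ray), 0 where there is no reading), "intrinsics" (3x3 intrinsics, pixels), "R" (3x3) and "t" (3): a world point X has camera coordinates R X + t. Camera axes: x right, y down, z forward; pixel columns grow to the right and rows downward; lengths in m; the calibration is good to about 2 mm. A picture is of the moment at which its call begins.
- ctrl.close_job(): hands the job in, once; it reports no verdict.
The state is a dict: "time": time; "joint_positions": joint angles; "qd": joint speeds; "joint_torque": joint torques, N m; "position": TCP position; "tool_rot": TCP orientation; "ft_force": force on the tool from outside, world axes, zero at the start; "torque": the same for the moment, N m; "grip_width": opening from 0.0 (shut) to 1.0 (fully open).
Only numpy, scipy, OpenCV 4.12 (cv2) and the standard library are available. Lean on these libraries where they do the work, as an engineer would, in place of code of your own. Each camera call takes 0.05 s, during which the arm holds its last target.

## Task

Get the bench scale ready for weighing toppings into the bowl that stands on its pan: press the far half of the rocker switch at the left end of its front panel all the way down to on, then press the round key (grams), then press the wide bar key (tare), each with a light fingertip push, letting go before the next one. Leave the square key alone, and do not touch the pan or the bowl, or move any of the kitchen things around the scale. Finish with the switch on, the keys released and the hand clear of everything.

Things in the scene. Friction and masses are not known exactly. Their poses are not given: they have to be found in the camera images.
- scale: White plastic bench scale, fixed on the counter, 340 mm deep (x) by 300 mm wide (y), its panel towards the robot. Origin: centre of its underside; x points from the panel to the pan, y to the left as seen facing the panel.
- panel: Control panel, the front 110 mm of the scale, rising to the pan at 0.17 rad, from 40 to 59 mm height. Origin: middle of its front edge; x up the slope, y left. In a row at x = 40 mm, left to right: black rocker switch (y = +112 mm), round key (+45), square key (-15), wide bar key (-90). The three keys are white and stand 10 mm proud. A blank display lies behind the row.
- rocker_far (a point): Middle of the far (pan-side) half of the rocker's upper face, 13 mm from its pivot: press here; it sinks about 5 mm. Rocker: 26 mm wide, 42 mm long across the row, two flat halves in a shallow V. Off: the far half stands up, its end 15 mm above the panel. On: the far half lies parallel to the panel, 8 mm above it, and the near half stands up.
- rocker (a joint): Angle of the rocker switch: 0 = off (near half down), 0.36 rad = on (far half down). No spring: it stays where it is left, over 0.24 counts as on. Tipping it takes about 1.5 N at the point to press; the whole switch sits in a soft splash-proof mount that gives up to 4 mm, 2.5 N per mm.
- round_key_top (a point): Centre of the top face of the round key (grams), 28 mm diameter. Moves with the key.
- round_key (a joint): Travel of the round key into the panel, m: 0 = up, 0.007 = fully down; over 0.0025 counts as pressed. Spring: 1 N to start, 4.3 N at 0.0025, 10 N fully down; springs back.
- bar_key_top (a point): Centre of the top face of the wide bar key (tare), 54 mm wide along the row and 26 mm across it. Moves with the key.
- bar_key (a joint): Travel of the bar key into the panel, m: 0 = up, 0.007 = fully down. Spring as the round key.
- square_key_top (a point): Centre of the top face of the square key, 24 mm by 24 mm, between the round and the bar key. Not to be pressed.
- square_key (a joint): Travel of the square key, m: 0 = up, 0.007 = fully down. Spring as the round key.
- pan: Stainless weighing pan on the rear of the scale, 232 mm (x) by 280 mm (y), its upper face 75 mm above the counter, 7 mm high rim; origin at the centre of its underside. Its front edge is 71 mm behind the row of keys. Not to be touched.
- bowl: Stainless bowl, 160 mm across the rim and 45 mm high, loose, standing on the pan; origin at the centre of its underside. Not to be touched.
- rolling_pin: Wooden rolling pin, 54 mm thick, 438 mm long with its handles, lying loose on the counter to the left of the scale; origin under its middle, its length along its x. To be left where it is.
- dough_cutter: Dough cutter, steel blade 100 mm by 150 mm with a dark wooden grip bar along one edge, 18 mm high, lying flat and loose to the right of the scale; origin at the middle of the underside of the blade. To be left where it is.
- shaker: Metal cheese shaker with a domed top, 70 mm across, 118 mm high, standing loose to the right of the scale; origin at the centre of its underside. To be left where it is.

How it is judged:
By the outcome, as a careful person would: the job done as asked, in the order asked, and still so for the second after the job is handed in, with the robot touching nothing.
It also fails if it takes over 40 s, if anything falls off the work surface, if the arm or the gripper's body presses on something with over 40 N, if the wrist force passes 120 N, or if a joint passes its speed limit or range.

## Working session

There is one attempt and no reset: what is moved stays moved. The work goes in short steps, Python scripts to look and compute and a tool call to move; the robot and the scene stay as the last step left them, time stands still between calls to the robot, and variables do not carry over. Pictures are saved under pics/ and viewed, and the job is handed in when it is done.

Besides the shell and the picture viewer there is one more tool, called after ">>>" as name(argument=value, ...), one argument or row to a line, values as JSON. play_rows: Moves the arm, as the interface text tells. Its arguments: {"type":"object","properties":{"targets":{"type":"string"},"newtons":{"type":"number"}},"required":["targets"]}

```bash
mkdir -p pics
cat > h.py <<'E'
import numpy as np, cv2
from bench import ctrl
def grab(n,tag):
    im=ctrl.get_image(n); cv2.imwrite(f'pics/{n}_{tag}.png',im['pixels']); np.savez(f'/tmp/{n}_{tag}.npz',**im); return im
def pt(im,u,v,r=1):
    d=im['depth'][v-r:v+r+1,u-r:u+r+1]; d=np.median(d[d>0])
    p=np.linalg.inv(im['intrinsics'])@np.array([u,v,1.])*d
    return im['R'].T@(p-im['t'])
E
python3 - <<'E'
from h import *
for n in('scene','side','wrist'):
    im=grab(n,'0'); print(n,-im['R'].T@im['t'],im['R'][2])
print(ctrl.get_state())
E
```

```text
scene [1.13074234 0.34418228 0.6592778 ] [-0.6354718  -0.38341896 -0.6701981 ]
side [ 0.22529312 -0.4168639   0.72401656] [ 0.39857832  0.51809456 -0.75677827]
wrist [0.65026348 0.07206719 0.3842564 ] [-0.00235975 -0.26027048 -0.96553286]
{'time': 0.15, 'joint_positions': array([ 0.01413203,  0.32165649, -0.07006289,  1.45142895,  0.02260869,
        1.37076485, -0.05687836]), 'qd': array([ 0.00030265, -0.00114358, -0.00078451, -0.00357634,  0.00033529,
        0.00117732,  0.00165553]), 'joint_torque': array([ 2.16972071e-04, -4.91794288e+01, -4.04079035e-01, -3.12878716e+01,
       -6.39387709e-02,  4.04033612e-02,  9.90178205e-05]), 'position': array([ 6.49845585e-01, -6.53001985e-05,  4.03892772e-01]), 'tool_rot': array([-2.22076254e+00, -2.22075306e+00,  1.74297017e-03]), 'ft_force': array([-0.18178877, -0.31476712, -0.29100571]), 'torque': array([-0.01842039,  0.02347773, -0.03178393]), 'grip_width': 1.001407225434257}
```

View pics/scene_0.png

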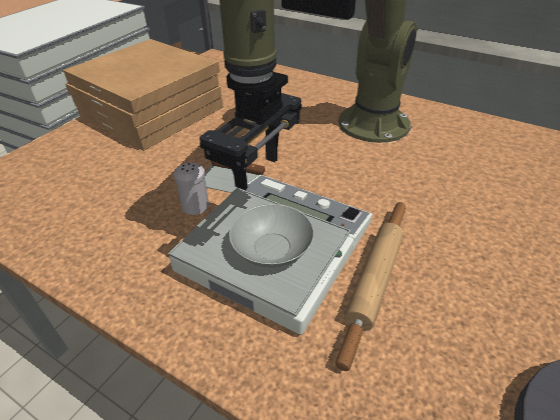

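View pics/side_0.png

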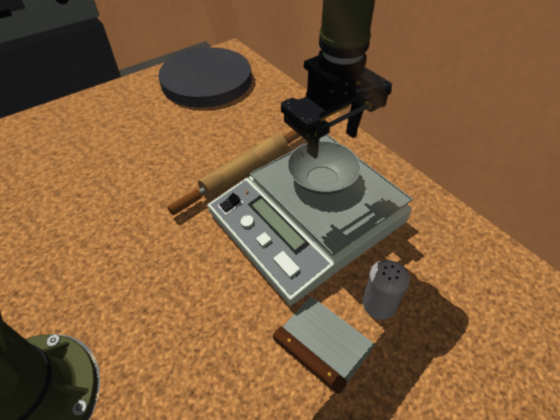

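View pics/wrist_0.png

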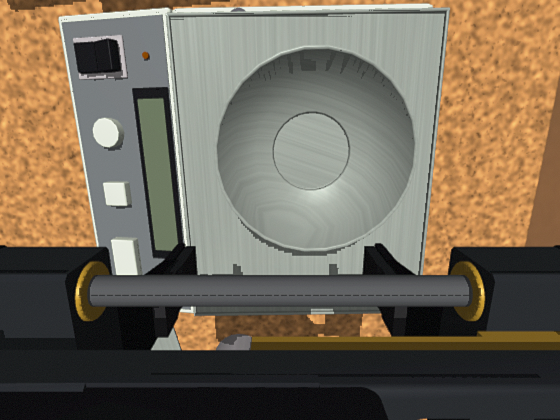

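Run:
```python
from h import *
for n in('side','wrist'):
    im=np.load(f'/tmp/{n}_0.npz'); g=im['pixels']
    c=(g[170:310,190:350],190,170) if n=='side' else (g[0:300,40:200],40,0)
    s=4 if n=='side' else 2
    cv2.imwrite(f'pics/{n}_0z.png',cv2.resize(c[0],None,fx=s,fy=s,interpolation=cv2.INTER_CUBIC))
    hsv=cv2.cvtColor(g,cv2.COLOR_BGR2HSV); h,w=g.shape[:2]
    K=np.linalg.inv(im['intrinsics']); u,v=np.meshgrid(np.arange(w),np.arange(h))
    P=(np.stack([u,v,np.ones_like(u)],-1)@K.T*im['depth'][...,None]-im['t'])@im['R']
    np.save(f'/tmp/P_{n}.npy',P)
    roi=np.zeros((h,w),bool); roi[c[2]:c[2]+c[0].shape[0],c[1]:c[1]+c[0].shape[1]]=1
    for nm,m in(('white',(g.min(-1)>190)&(hsv[...,1]<50)),('black',g.max(-1)<50)):
        N,L,S,C=cv2.connectedComponentsWithStats((m&roi&(P[...,2]>0.03)&(P[...,2]<0.09)).astype(np.uint8))
        for i in range(1,N):
            if S[i,4]>40:
                q=P[L==i]; print(n,nm,S[i],C[i].round(1),np.median(q,0).round(4),q.min(0).round(3),q.max(0).round(3))
```

```text
side white [209 179 124 119 404] [282.4 244.5] [ 0.5417 -0.0466  0.055 ] [ 0.447 -0.134  0.037] [0.558 0.161 0.06 ]
side white [241 216  12  10  88] [246.5 220.1] [0.4835 0.0589 0.0556] [0.473 0.048 0.052] [0.495 0.074 0.059]
side white [257 233  13  12  93] [263.1 238.2] [ 0.4845 -0.0006  0.0557] [ 0.474 -0.011  0.046] [0.495 0.016 0.059]
side white [274 252  25  23 280] [286.1 263. ] [ 0.486  -0.076   0.0557] [ 0.474 -0.101  0.046] [ 0.498 -0.045  0.06 ]
side black [221 193  19  18 185] [230.5 202.2] [0.4851 0.1227 0.0537] [0.463 0.111 0.047] [0.502 0.139 0.065]
side black [289 242  19  12  59] [299.9 247.6] [ 0.53   -0.0642  0.055 ] [ 0.515 -0.068  0.05 ] [ 0.547 -0.046  0.059]
wrist white [  59    8  128  238 1408] [129.2  69.6] [0.5262 0.1479 0.0546] [ 0.445 -0.051  0.038] [0.557 0.168 0.079]
wrist white [173   8  27   5 105] [186.8   9.9] [0.5703 0.1656 0.0593] [0.557 0.159 0.054] [0.58  0.169 0.079]
wrist white [73 37 28  5 48] [87.5 38.9] [0.4758 0.1456 0.0482] [0.459 0.145 0.044] [0.487 0.147 0.052]
wrist white [111  36  14  38 107] [120.3  51.2] [0.5058 0.1349 0.0535] [0.498 0.116 0.052] [0.508 0.147 0.055]
wrist white [ 93 118  25  29 561] [105.1 132. ] [0.4838 0.0631 0.0573] [0.471 0.05  0.047] [0.497 0.076 0.061]
wrist white [ 82 156  16  90 148] [ 89.5 199.6] [ 0.4496 -0.0065  0.0411] [ 0.447 -0.057  0.039] [0.452 0.039 0.043]
wrist white [103 183  24  22 447] [114.5 193.4] [0.4849 0.0037 0.0572] [ 0.473 -0.008  0.054] [0.496 0.014 0.06 ]
wrist white [111 240  26  35 732] [123.8 257. ] [ 0.4861 -0.0644  0.0574] [ 0.473 -0.085  0.054] [ 0.498 -0.045  0.061]
wrist black [  74   39   47   35 1329] [97.3 56.5] [0.4857 0.1291 0.0569] [0.462 0.116 0.048] [0.506 0.142 0.067]
wrist black [ 132   87   51  171 1679] [159.  158.9] [0.5381 0.0425 0.0584] [ 0.512 -0.065  0.053] [0.55  0.103 0.063]
```

```bash
ls pics
```

```text
scene_0.png
side_0.png
side_0z.png
wrist_0.png
wrist_0z.png
```

View pics/side_0z.png

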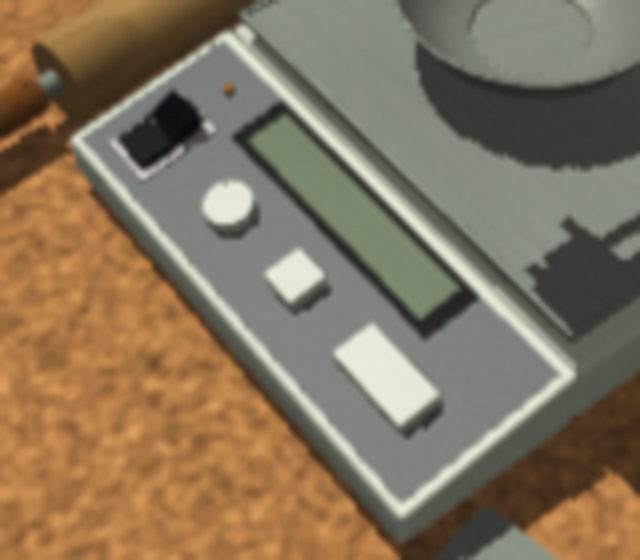

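Run:
```python
from h import *
im=np.load('/tmp/scene_0.npz'); g=im['pixels']; h,w=g.shape[:2]
K=np.linalg.inv(im['intrinsics']); u,v=np.meshgrid(np.arange(w),np.arange(h))
P=(np.stack([u,v,np.ones_like(u)],-1)@K.T*im['depth'][...,None]-im['t'])@im['R']
np.save('/tmp/P_scene.npy',P)
roi=np.zeros((h,w),bool); roi[170:240,245:375]=1
for nm,m in(('white',g.min(-1)>170),('black',g.max(-1)<50)):
    N,L,S,C=cv2.connectedComponentsWithStats((m&roi&(P[...,2]>0.05)&(P[...,2]<0.07)).astype(np.uint8))
    for i in range(1,N):
        if S[i,4]>15:
            q=P[L==i]; print(nm,S[i],C[i].round(1),np.median(q,0).round(4),q.min(0).round(3),q.max(0).round(3))
cv2.imwrite('pics/scene_0z.png',cv2.resize(g[160:240,230:380],None,fx=5,fy=5,interpolation=cv2.INTER_CUBIC))
# shaker, bowl extents from side+scene
for n in('side','scene','wrist'):
    P=np.load(f'/tmp/P_{n}.npy').reshape(-1,3)
    b=P[(P[:,2]>.1)&(P[:,2]<.135)&(P[:,0]>.35)&(P[:,0]<.9)&(abs(P[:,1])<.35)]
    for nm,k in(('sh',b[:,1]<-.14),('bowl',b[:,1]>-.1)):
        if k.sum(): print(n,nm,np.percentile(b[k],[2,50,98],axis=0).round(3).tolist())
    # rocker profile (x,z)
    r=P[(abs(P[:,1]-.128)<.009)&(P[:,0]>.45)&(P[:,0]<.52)&(P[:,2]<.08)&(P[:,2]>.03)]
    for x in np.arange(.45,.52,.004):
        s=r[(r[:,0]>=x)&(r[:,0]<x+.004)]
        if len(s): print(f'{x+.002:.3f}:{np.median(s[:,2]):.4f}',end=' ')
    print()
```

```text
white [261 179  24  12 126] [272.8 184.1] [ 0.4853 -0.0732  0.0571] [ 0.47  -0.102  0.052] [ 0.499 -0.048  0.062]
white [294 191  13   8  57] [300.3 193.9] [0.4839 0.0019 0.0568] [ 0.471 -0.011  0.051] [0.496 0.012 0.06 ]
white [318 199  12   9  68] [323.9 202.5] [0.4848 0.062  0.0571] [0.468 0.048 0.052] [0.494 0.073 0.06 ]
white [346 224  17  16  83] [354.4 233.4] [0.5434 0.1613 0.0567] [0.501 0.152 0.05 ] [0.567 0.166 0.063]
black [343 208  16  12 118] [350.4 213.2] [0.4901 0.1284 0.0578] [0.462 0.116 0.05 ] [0.505 0.14  0.067]
black [327 216   7   6  22] [329.7 218.2] [0.5232 0.0958 0.0563] [0.513 0.092 0.053] [0.534 0.1   0.058]
side sh [[0.563, -0.264, 0.102], [0.589, -0.236, 0.112], [0.622, -0.203, 0.117]]
side bowl [[0.602, -0.033, 0.101], [0.717, 0.06, 0.112], [0.753, 0.119, 0.12]]
0.452:0.0407 0.456:0.0410 0.460:0.0428 0.464:0.0492 0.468:0.0509 0.472:0.0513 0.476:0.0525 0.480:0.0530 0.484:0.0533 0.488:0.0551 0.492:0.0575 0.496:0.0615 0.500:0.0632 0.504:0.0617 0.508:0.0521 0.512:0.0509 0.516:0.0510 0.520:0.0525 
scene sh [[0.571, -0.254, 0.101], [0.605, -0.221, 0.112], [0.628, -0.197, 0.118]]
scene bowl [[0.601, -0.032, 0.1], [0.641, 0.021, 0.112], [0.752, 0.118, 0.121]]
0.452:0.0427 0.460:0.0505 0.464:0.0517 0.468:0.0527 0.472:0.0534 0.476:0.0547 0.480:0.0551 0.484:0.0579 0.488:0.0596 0.492:0.0612 0.496:0.0631 0.500:0.0622 0.504:0.0570 0.508:0.0525 0.512:0.0532 0.516:0.0540 0.520:0.0546 
wrist bowl [[0.602, -0.028, 0.1], [0.685, 0.055, 0.113], [0.753, 0.122, 0.121]]
0.452:0.0428 0.456:0.0434 0.460:0.0447 0.464:0.0518 0.468:0.0527 0.472:0.0535 0.476:0.0541 0.480:0.0548 0.484:0.0558 0.488:0.0583 0.492:0.0607 0.496:0.0631 0.500:0.0647 0.504:0.0595 0.508:0.0532 0.512:0.0528 0.516:0.0537 0.520:0.0543
```

View pics/scene_0z.png

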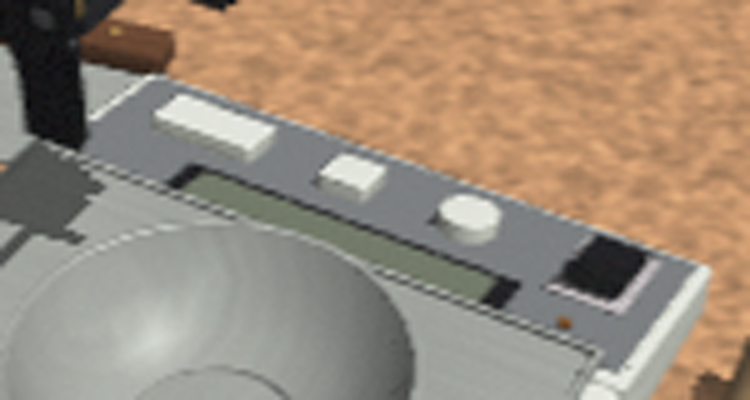

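>>> play_rows(
  targets="0 0 0 0 0 -0.175 -1;0 0 0 0 0 -0.175 -1;0 0 0 0 0 -0.175 -1;0 0 0 0 0 -0.175 -1;0 0 0 0 0 -0.175 -1;0 0 0 0 0 -0.175 -1;0 0 0 0 0 -0.175 -1;0 0 0 0 0 -0.175 -1;0 0 0 0 0 -0.17 -1;0 0 0 0 -0.17 0 -1;0 0 0 0 0 0 -1",
  newtons=20,
)

```text
time: 1.52
position: [0.6488, -0.0002, 0.3978]
tool_rot: [-0.078, 2.98, 0.007]
ft_force: [-0.3, 0.5, 0.5]
grip_width: 0.006
```

```bash
cat >> h.py <<'E'
from scipy.spatial.transform import Rotation as Ro
N=np.array([-0.169,0,0.9856]); X=np.array([0.9856,0,0.169])
T=dict(rock=np.array([.4965,.128,.057]),round=np.array([.4843,.0615,.0568]),bar=np.array([.4857,-.074,.0568]))
def rep(name=None,up=0.03):
    s=ctrl.get_state(); R=Ro.from_rotvec(s['tool_rot']).as_matrix(); tip=s['position']+R[:,2]*.182
    print('t',round(s['time'],2),'tip',tip.round(4),'z',R[:,2].round(3),'x',R[:,0].round(3),'F',s['ft_force'].round(2),'g',round(s['grip_width'],2),'q',s['joint_positions'].round(2))
    if name:
        g=T[name]+N*up; print(name,'tool shift cm',((g-tip)@R*100).round(2)); d=Ro.from_matrix(R.T@np.column_stack([-X,[0,1,0],-N])).as_rotvec(); print('turn',d.round(3))
    return s
E
python3 -c "
from h import *
rep('rock',.03)"
```

```text
t 1.52 tip [0.6778 0.0013 0.2182] z [ 0.16   0.009 -0.987] x [-0.986 -0.052 -0.16 ] F [-0.33  0.5   0.51] g 0.01 q [ 0.2   0.27 -0.29  1.54  0.09  1.18  1.52]
rock tool shift cm [19.82 13.62 10.13]
turn [ 0.009 -0.009  0.052]
```

>>> play_rows(
  targets="0 0 0 0 0 0.05 -1;4.5 3 0 0 0 0 -1;4.5 3 0 0 0 0 -1;4.5 3 0 0 0 0 -1;4.5 3 0 0 0 0 -1;1.5 1.5 0 0 0 0 -1;0 0 3 0 0 0 -1;0 0 0 0 0 0 -1",
)

```text
time: 2.52
position: [0.4559, 0.1386, 0.3389]
tool_rot: [0.004, 3.004, 0.007]
ft_force: [-0.3, -0.9, 0.1]
grip_width: 0.001
```

```bash
python3 -c "
from h import *
rep('rock',.03)
grab('wrist',1);grab('side',1)"
```

```text
t 2.52 tip [0.4809 0.1394 0.1586] z [ 0.138  0.005 -0.99 ] x [-0.99   0.003 -0.138] F [-0.27 -0.9   0.05] g 0.0 q [ 0.07 -0.04 -0.43  1.99  0.03  1.05  1.2 ]
rock tool shift cm [-0.05 -1.18  7.27]
turn [ 0.005 -0.032 -0.003]
```

View pics/wrist_1.png

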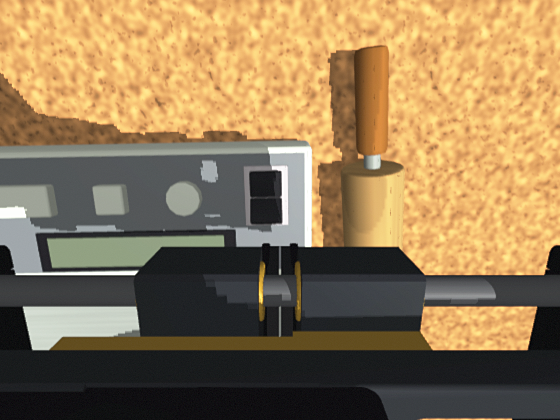

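View pics/side_1.png

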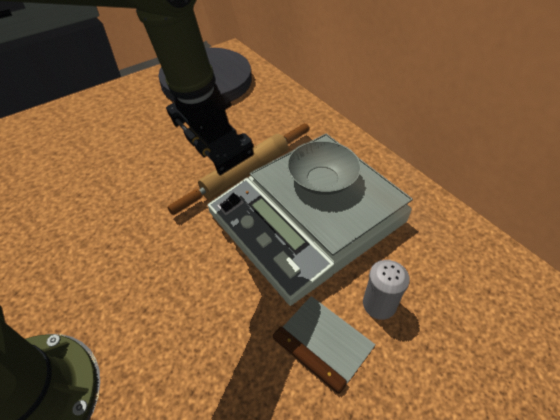

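Run:
```python
from h import *
im=np.load('/tmp/wrist_1.npz')
for n,u,v in(('far',265,210),('rock mid',265,197),('near',265,183),('round',183,198),('sq',110,199),('rock end far',265,220),('rock L',281,205),('rock R',250,205)): print(n,pt(im,u,v).round(4))
```

```text
far [0.4923 0.1292 0.0604]
rock mid [0.4832 0.1292 0.0549]
near [0.4718 0.1294 0.0535]
round [0.4831 0.0634 0.0569]
sq [0.4835 0.0049 0.0573]
rock end far [0.4992 0.1293 0.0649]
rock L [0.489  0.1422 0.0581]
rock R [0.4889 0.1171 0.058 ]
```

>>> play_rows(
  targets="0 -1.2 2.5 0 -0.03 0 -1;0 0 2.3 0 0 0 -1;0 0 0 0 0 0 -1",
)

```text
time: 3.0
position: [0.4681, 0.1262, 0.2974]
tool_rot: [0.009, 2.962, 0.011]
ft_force: [-0.8, -0.2, 1.0]
grip_width: 0.007
```

```bash
python3 -c "
from h import *
rep('rock',0)
grab('scene',2);grab('side',2)
for n,c in(('scene',(slice(150,250),slice(230,400))),('side',(slice(120,270),slice(150,350)))):
    g=cv2.imread(f'pics/{n}_2.png')[c]; cv2.imwrite(f'pics/{n}_2z.png',cv2.resize(g,None,fx=4,fy=4,interpolation=cv2.INTER_CUBIC))"
```

```text
t 3.0 tip [0.5006 0.1275 0.1183] z [ 0.178  0.007 -0.984] x [-0.984  0.007 -0.178] F [-0.77 -0.19  1.02] g 0.01 q [ 0.08  0.01 -0.42  2.04  0.07  0.92  1.19]
rock tool shift cm [ 1.49 -0.    5.96]
turn [ 0.007  0.01  -0.007]
```

View pics/scene_2z.png

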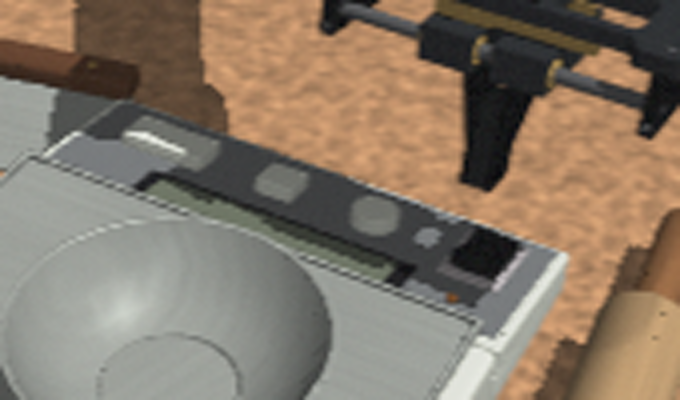

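View pics/side_2z.png

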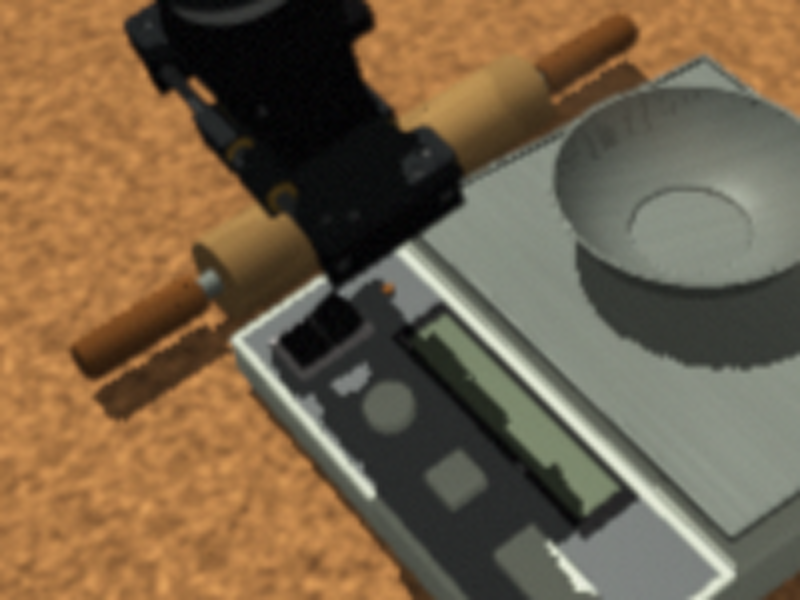

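>>> play_rows(
  targets="1.5 0 2 0 0 0 -1;0 0 2 0 0 0 -1;0 0 0 0 0 0 -1;0 0 0 0 0 0 -1",
)

```text
time: 3.6
position: [0.4639, 0.1279, 0.2628]
tool_rot: [0.01, 2.949, 0.014]
ft_force: [-0.2, -0.5, 0.5]
grip_width: 0.005
```

```bash
python3 -c "
from h import *
rep('rock',0)
im=grab('scene',3)
cv2.imwrite('pics/scene_3z.png',cv2.resize(im['pixels'][150:250,230:400],None,fx=4,fy=4,interpolation=cv2.INTER_CUBIC))"
```

```text
t 3.6 tip [0.4987 0.1296 0.0841] z [ 0.191  0.009 -0.982] x [-0.982  0.008 -0.191] F [-0.16 -0.46  0.52] g 0.01 q [ 0.07  0.04 -0.42  2.09  0.1   0.83  1.16]
rock tool shift cm [ 0.73 -0.18  2.62]
turn [ 0.009  0.022 -0.008]
```

View pics/scene_3z.png

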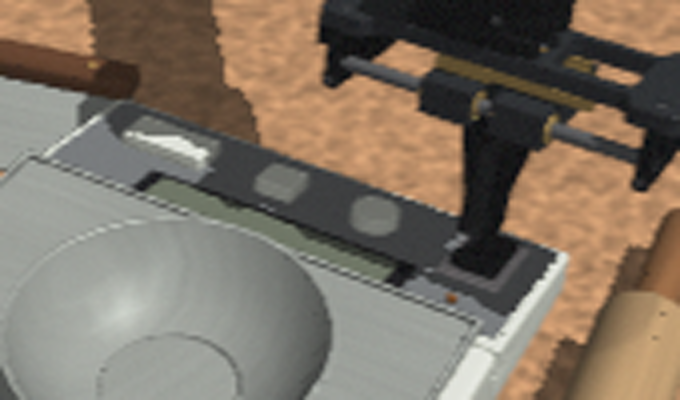

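>>> play_rows(
  targets="0.7 -0.15 0.8 0 0.02 0 -1;0 0 0.6 0 0 0 -1;0 0 0 0 0 0 -1",
)

```text
time: 4.03
position: [0.4596, 0.1266, 0.248]
tool_rot: [0.011, 2.969, 0.015]
ft_force: [-0.5, -0.5, -0.0]
grip_width: 0.005
```

```bash
python3 -c "
from h import *
rep('rock',0)"
```

```text
t 4.03 tip [0.491  0.1283 0.0687] z [ 0.172  0.009 -0.985] x [-0.985  0.008 -0.172] F [-0.48 -0.51 -0.  ] g 0.01 q [ 0.07  0.06 -0.42  2.11  0.1   0.82  1.15]
rock tool shift cm [-0.34 -0.03  1.25]
turn [ 0.009  0.003 -0.008]
```

>>> play_rows(
  targets="-0.4 0 0.3 0 0 0 -1;0 0 0.4 0 0 0 -1;0 0 0 0 0 0 -1",
)

```text
time: 4.4
position: [0.4658, 0.1267, 0.2419]
tool_rot: [0.011, 2.967, 0.015]
ft_force: [-0.6, -0.2, 0.2]
grip_width: 0.003
```

```bash
python3 -c "
from h import *
rep('rock',0)"
```

```text
t 4.4 tip [0.4974 0.1284 0.0626] z [ 0.174  0.01  -0.985] x [-0.985  0.008 -0.173] F [-0.62 -0.23  0.24] g 0.0 q [ 0.07  0.08 -0.42  2.1   0.11  0.81  1.15]
rock tool shift cm [ 0.18 -0.05  0.54]
turn [ 0.01   0.005 -0.008]
```

>>> play_rows(
  targets="0 0 0.3 0 0 0 -1;0 0 0.2 0 0 0 -1;0 0 0 0 0 0 -1",
)

```text
time: 4.78
position: [0.467, 0.1267, 0.237]
tool_rot: [0.011, 2.966, 0.016]
ft_force: [0.0, -0.9, 1.1]
grip_width: 0.005
```

```bash
python3 -c "
from h import *
rep('rock',0)"
```

```text
t 4.78 tip [0.4988 0.1285 0.0578] z [ 0.175  0.01  -0.985] x [-0.985  0.008 -0.174] F [ 0.05 -0.95  1.1 ] g 0.01 q [ 0.07  0.09 -0.42  2.1   0.12  0.79  1.14]
rock tool shift cm [ 0.24 -0.05  0.03]
turn [ 0.01   0.006 -0.008]
```

>>> play_rows(
  targets="0.1 0 0.2 0 0 0 -1;0 0 0 0 0 0 -1",
)

```text
time: 5.03
position: [0.4669, 0.1268, 0.2356]
tool_rot: [0.011, 2.964, 0.015]
ft_force: [-1.5, -1.4, 4.5]
grip_width: 0.004
```

```bash
python3 -c "
from h import *
rep('rock',0)"
```

```text
t 5.03 tip [0.499  0.1285 0.0564] z [ 0.176  0.01  -0.984] x [-0.984  0.008 -0.176] F [-1.45 -1.4   4.46] g 0.0 q [ 0.07  0.09 -0.42  2.1   0.12  0.79  1.14]
rock tool shift cm [ 0.24 -0.05 -0.1 ]
turn [ 0.01   0.007 -0.008]
```

>>> play_rows(
  targets="0 0 0.1 0 0 0 -1;0 0 0 0 0 0 -1;0 0 -2 0 0 0 -1;0 0 -3 0 0 0 -1;0 0 0 0 0 0 -1",
)

```text
time: 5.65
position: [0.4567, 0.1264, 0.2833]
tool_rot: [0.01, 2.969, 0.015]
ft_force: [0.3, -0.1, -0.1]
grip_width: 0.001
```

```bash
python3 -c "
from h import *
rep('round',.03)
for n,c in(('side',(slice(150,300),slice(180,360))),('wrist',(slice(0,420),slice(0,560))),('scene',(slice(150,250),slice(230,400)))):
    im=grab(n,4); g=im['pixels'][c]; cv2.imwrite(f'pics/{n}_4z.png',g if n=='wrist' else cv2.resize(g,None,fx=4,fy=4,interpolation=cv2.INTER_CUBIC))"
```

```text
t 5.65 tip [0.4879 0.1281 0.104 ] z [ 0.171  0.009 -0.985] x [-0.985  0.008 -0.171] F [ 0.31 -0.11 -0.13] g 0.0 q [ 0.08  0.   -0.42  2.08  0.06  0.9   1.19]
round tool shift cm [ 1.11 -6.68  1.52]
turn [ 0.009  0.002 -0.008]
```

View pics/side_4z.png

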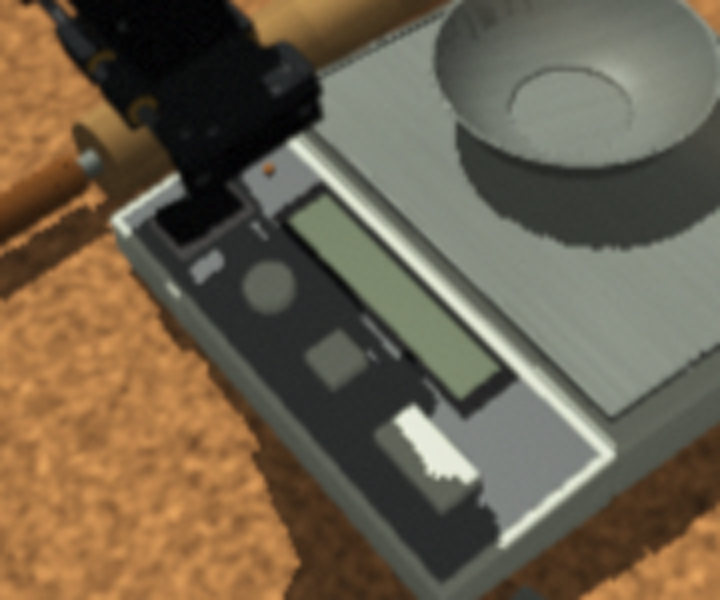

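View pics/wrist_4z.png

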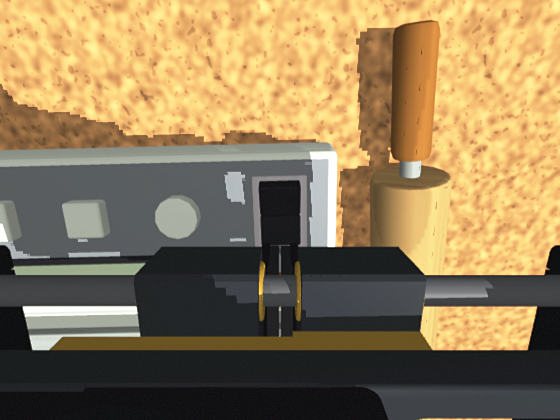

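>>> play_rows(
  targets="0.5 -3.5 0 0 0 0 -1;0.5 -3.5 0 0 0 0 -1;0 0 0 0 0 0 -1",
)

```text
time: 6.18
position: [0.4441, 0.0543, 0.2743]
tool_rot: [0.008, 2.981, 0.014]
ft_force: [0.3, 0.5, -0.4]
grip_width: 0.007
```

```bash
cat >> h.py <<'E'
def prof(n,tag):
    im=grab(n,tag); h,w=im['depth'].shape; K=np.linalg.inv(im['intrinsics']); u,v=np.meshgrid(np.arange(w),np.arange(h))
    P=((np.stack([u,v,np.ones_like(u)],-1)@K.T*im['depth'][...,None]-im['t'])@im['R']).reshape(-1,3)
    r=P[(abs(P[:,1]-.128)<.009)&(P[:,0]>.45)&(P[:,0]<.52)&(P[:,2]<.08)&(P[:,2]>.03)]
    print(n,end=' ')
    for x in np.arange(.456,.516,.004):
        s=r[(r[:,0]>=x)&(r[:,0]<x+.004)]
        if len(s): print(f'{x+.002:.3f}:{np.median(s[:,2]):.4f}',end=' ')
    print()
E
python3 -c "
from h import *
rep('round',.0)
prof('side',5);prof('scene',5);prof('wrist',5)
g=cv2.imread('pics/side_5.png')[150:300,180:360];cv2.imwrite('pics/side_5z.png',cv2.resize(g,None,fx=4,fy=4))"
```

```text
t 6.17 tip [0.4732 0.0559 0.0946] z [ 0.16   0.009 -0.987] x [-0.987  0.006 -0.16 ] F [ 0.26  0.49 -0.4 ] g 0.01 q [ 0.16 -0.05 -0.34  2.14  0.01  0.88  1.38]
round tool shift cm [-0.49  0.52  3.92]
turn [ 0.009 -0.01  -0.006]
side 0.458:0.0426 0.462:0.0497 
scene 0.462:0.0585 0.466:0.0576 0.470:0.0566 0.474:0.0562 0.478:0.0547 0.482:0.0551 0.486:0.0559 0.490:0.0568 0.494:0.0570 0.498:0.0574 0.502:0.0560 0.506:0.0533 0.510:0.0528 0.514:0.0535 
wrist 0.458:0.0438 0.462:0.0543 0.466:0.0584 0.470:0.0576 0.474:0.0567 0.478:0.0559 0.482:0.0550 0.486:0.0555 0.490:0.0548
```

View pics/side_5z.png

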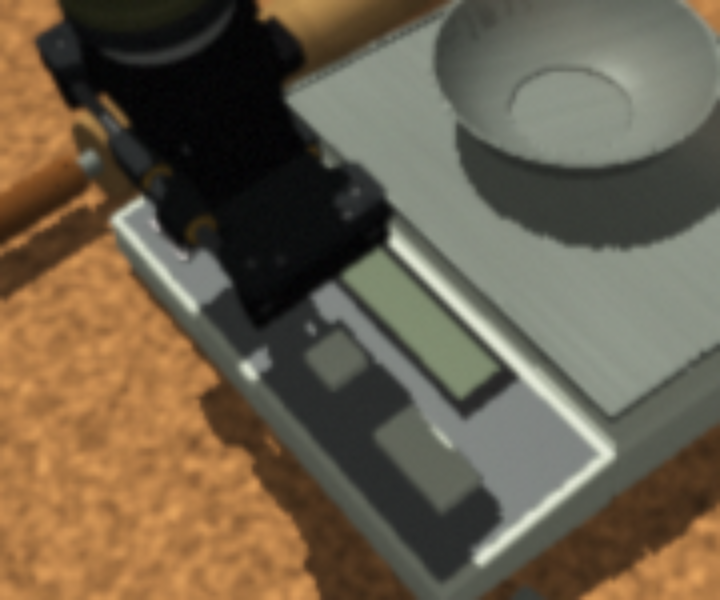

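View pics/wrist_5.png

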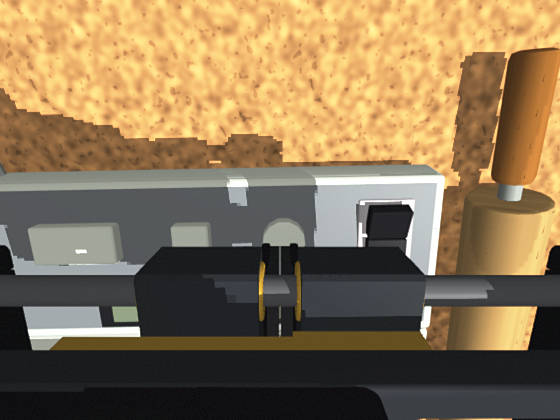

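>>> play_rows(
  targets="-0.6 0.6 1.5 0 0 0 -1;0 0 1.8 0 0 0 -1;0 0 0 0 0 0 -1",
)

```text
time: 6.7
position: [0.4567, 0.0675, 0.2427]
tool_rot: [-0.007, 2.979, 0.019]
ft_force: [0.6, -0.5, -0.1]
grip_width: 0.006
```

```bash
python3 -c "
from h import *
rep('round',.0)"
```

```text
t 6.7 tip [0.4861 0.0698 0.0631] z [ 0.162  0.013 -0.987] x [-0.987 -0.004 -0.162] F [ 0.59 -0.48 -0.09] g 0.01 q [ 0.15  0.03 -0.36  2.14  0.04  0.81  1.33]
round tool shift cm [ 0.28 -0.84  0.59]
turn [ 0.013 -0.007  0.004]
```

>>> play_rows(
  targets="0.2 -0.8 0 0 0 0 -1;0 0 0 0 0 0 -1;0 0 0 0 0 0 -1",
)

```text
time: 7.08
position: [0.4551, 0.0598, 0.2437]
tool_rot: [-0.01, 2.977, 0.019]
ft_force: [-0.2, 0.4, 1.2]
grip_width: 0.004
```

```bash
python3 -c "
from h import *
rep('round',.0)"
```

```text
t 7.08 tip [0.4849 0.0623 0.0642] z [ 0.164  0.013 -0.986] x [-0.986 -0.005 -0.164] F [-0.23  0.35  1.17] g 0.0 q [ 0.16  0.02 -0.35  2.15  0.04  0.81  1.36]
round tool shift cm [ 0.18 -0.09  0.72]
turn [ 0.013 -0.005  0.005]
```

>>> play_rows(
  targets="0.1 0 0.5 0 0 0 -1;0 0 0.5 0 0 0 -1;0 0 0 0 0 0 -1",
)

```text
time: 7.45
position: [0.456, 0.06, 0.2341]
tool_rot: [-0.009, 2.976, 0.019]
ft_force: [-2.5, -0.2, 4.3]
grip_width: 0.004
```

```bash
python3 -c "
from h import *
rep('round',.0)"
```

```text
t 7.45 tip [0.486  0.0624 0.0546] z [ 0.165  0.013 -0.986] x [-0.986 -0.005 -0.165] F [-2.51 -0.24  4.31] g 0.0 q [ 0.15  0.04 -0.35  2.16  0.05  0.78  1.35]
round tool shift cm [ 0.13 -0.08 -0.24]
turn [ 0.013 -0.004  0.005]
```

>>> play_rows(
  targets="0 0 0.3 0 0 0 -1;0 0 0 0 0 0 -1",
)

```text
time: 7.7
position: [0.4565, 0.0601, 0.2319]
tool_rot: [-0.009, 2.977, 0.018]
ft_force: [-3.8, -1.7, 6.9]
grip_width: 0.008
```

```bash
python3 -c "
from h import *
rep('round',.0)"
```

```text
t 7.7 tip [0.4864 0.0624 0.0524] z [ 0.164  0.013 -0.986] x [-0.986 -0.005 -0.164] F [-3.78 -1.68  6.93] g 0.01 q [ 0.15  0.04 -0.35  2.16  0.05  0.78  1.35]
round tool shift cm [ 0.13 -0.08 -0.47]
turn [ 0.013 -0.005  0.005]
```

Force about 7.3 N along the key, travel about 4.7 mm, so it counts as pressed. Releasing and moving on to the bar key.

>>> play_rows(
  targets="0 0 -2 0 0 0 -1;0 0 -3 0 0 0 -1;0 0 0 0 0 0 -1;0.1 -4 0 0 0 0 -1;0.1 -4 0 0 0 0 -1;0.1 -4 0 0 0 0 -1;0 0 0 0 0 0 -1;0 0 0 0 0 0 -1",
)

```text
time: 8.7
position: [0.4454, -0.0627, 0.2756]
tool_rot: [-0.013, 2.981, 0.02]
ft_force: [-0.0, 0.5, -0.3]
grip_width: 0.007
```

```bash
python3 -c "
from h import *
rep('bar',.0)
prof('scene',6);prof('side',6)
g=cv2.imread('pics/side_6.png')[150:300,180:360];cv2.imwrite('pics/side_6z.png',cv2.resize(g,None,fx=4,fy=4))
im=np.load('/tmp/scene_6.npz');print(pt(im,324,201))"
```

```text
t 8.7 tip [ 0.4745 -0.0601  0.096 ] z [ 0.16   0.014 -0.987] x [-0.987 -0.008 -0.16 ] F [-0.04  0.52 -0.28] g 0.01 q [ 0.29 -0.05 -0.19  2.14 -0.05  0.89  1.71]
bar tool shift cm [-0.47 -1.45  4.03]
turn [ 0.014 -0.009  0.008]
scene 0.462:0.0578 0.466:0.0577 0.470:0.0572 0.474:0.0560 0.478:0.0552 0.482:0.0556 0.486:0.0560 0.490:0.0565 0.494:0.0569 0.498:0.0580 0.502:0.0566 0.506:0.0531 0.510:0.0527 0.514:0.0530 
side 0.458:0.0419 0.462:0.0514 0.466:0.0560 
[0.47890781 0.06001622 0.05710524]
```

View pics/side_6z.png

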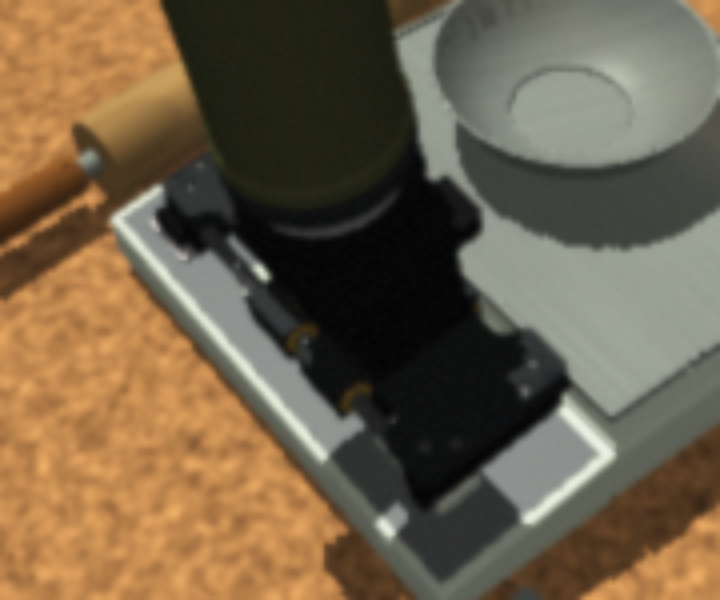

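>>> play_rows(
  targets="-0.5 -1.5 0 0 0 0 -1;0 0 0 0 0 0 -1;0 0 1.7 0 0 0 -1;0 0 1.7 0 0 0 -1;0 0 0 0 0 0 -1;0 0 0 0 0 0 -1",
)

```text
time: 9.55
position: [0.4577, -0.076, 0.2432]
tool_rot: [-0.021, 2.979, 0.02]
ft_force: [-0.3, 0.8, 0.5]
grip_width: 0.006
```

```bash
python3 -c "
from h import *
rep('bar',.0)"
```

```text
t 9.55 tip [ 0.4871 -0.0733  0.0636] z [ 0.162  0.015 -0.987] x [-0.987 -0.013 -0.162] F [-0.32  0.75  0.5 ] g 0.01 q [ 0.3   0.03 -0.18  2.14 -0.04  0.81  1.73]
bar tool shift cm [ 0.25 -0.07  0.64]
turn [ 0.015 -0.007  0.013]
```

>>> play_rows(
  targets="0.2 0 0.4 0 0 0 -1;0 0 0.5 0 0 0 -1;0 0 0 0 0 0 -1",
)

```text
time: 9.93
position: [0.4574, -0.076, 0.235]
tool_rot: [-0.021, 2.977, 0.02]
ft_force: [-1.8, 0.5, 2.6]
grip_width: 0.004
```

```bash
python3 -c "
from h import *
rep('bar',.0)"
```

```text
t 9.93 tip [ 0.4871 -0.0734  0.0555] z [ 0.163  0.014 -0.986] x [-0.986 -0.013 -0.164] F [-1.81  0.54  2.6 ] g 0.0 q [ 0.3   0.04 -0.18  2.15 -0.04  0.79  1.73]
bar tool shift cm [ 0.12 -0.06 -0.15]
turn [ 0.014 -0.006  0.013]
```

>>> play_rows(
  targets="0 0 0.3 0 0 0 -1;0 0 0.15 0 0 0 -1;0 0 0 0 0 0 -1",
)

```text
time: 10.3
position: [0.4582, -0.0759, 0.2318]
tool_rot: [-0.02, 2.978, 0.019]
ft_force: [-3.0, 0.8, 6.9]
grip_width: 0.006
```

```bash
python3 -c "
from h import *
rep('bar',.0)"
```

```text
t 10.3 tip [ 0.4878 -0.0734  0.0523] z [ 0.163  0.014 -0.987] x [-0.987 -0.013 -0.163] F [-2.98  0.76  6.94] g 0.01 q [ 0.3   0.05 -0.18  2.15 -0.04  0.78  1.73]
bar tool shift cm [ 0.13 -0.05 -0.48]
turn [ 0.014 -0.006  0.013]
```

Pressed (about 7.3 N, 4.8 mm). Retreating straight up, well clear.

>>> play_rows(
  targets="0 0 -2 0 0 0 -1;0 0 -3 0 0 0 -1;0 0 -4 0 0 0 -1;0 0 -4 0 0 0 -1;0 0 -3 0 0 0 -1;0 0 0 0 0 0 -1;0 0 0 0 0 0 -1",
)

```text
time: 11.18
position: [0.4316, -0.0782, 0.3926]
tool_rot: [-0.021, 2.976, 0.019]
ft_force: [-0.9, -0.5, 0.2]
grip_width: 0.005
```

```bash
python3 -c "
from h import *
rep('bar',.0)
prof('scene',7);prof('wrist',7);prof('side',7)
im=np.load('/tmp/scene_7.npz')
for u,v in((272,183),(300,193),(324,202)): print(pt(im,u,v).round(4))
cv2.imwrite('pics/scene_7z.png',cv2.resize(im['pixels'][140:280,160:400],None,fx=3,fy=3))
a=np.load('/tmp/scene_0.npz')['depth'];b=im['depth']
for n,(u,v) in dict(bowl=(272,244),pin=(378,275),shaker=(191,190)).items(): print(n,a[v,u],b[v,u])"
```

```text
t 11.18 tip [ 0.4616 -0.0757  0.2131] z [ 0.164  0.014 -0.986] x [-0.986 -0.013 -0.165] F [-0.93 -0.46  0.18] g 0.0 q [ 0.32 -0.18 -0.16  2.01 -0.08  1.15  1.77]
bar tool shift cm [ 0.19 -0.05 15.81]
turn [ 0.014 -0.005  0.013]
scene 0.462:0.0581 0.466:0.0575 0.470:0.0567 0.474:0.0564 0.478:0.0553 0.482:0.0555 0.486:0.0552 0.490:0.0565 0.494:0.0572 0.498:0.0581 0.502:0.0570 0.506:0.0522 0.510:0.0527 0.514:0.0540 
wrist 0.458:0.0438 0.462:0.0545 0.466:0.0584 0.470:0.0575 0.474:0.0568 0.478:0.0560 0.482:0.0549 0.486:0.0556 0.490:0.0562 0.494:0.0568 0.498:0.0577 0.502:0.0582 0.506:0.0538 0.510:0.0530 0.514:0.0530 
side 0.458:0.0420 0.462:0.0518 0.466:0.0565 0.470:0.0561 0.474:0.0544 0.478:0.0545 0.482:0.0529 0.486:0.0540 0.490:0.0546 0.494:0.0561 0.498:0.0562 0.502:0.0566 0.506:0.0518 0.510:0.0511 
[ 0.4824 -0.0769  0.0568]
[ 4.824e-01 -3.000e-04  5.780e-02]
[0.4826 0.0618 0.0576]
bowl 0.7985971 0.7983808
pin 0.7735594 0.77418447
shaker 0.93041825 0.9297185
```

View pics/scene_7.png

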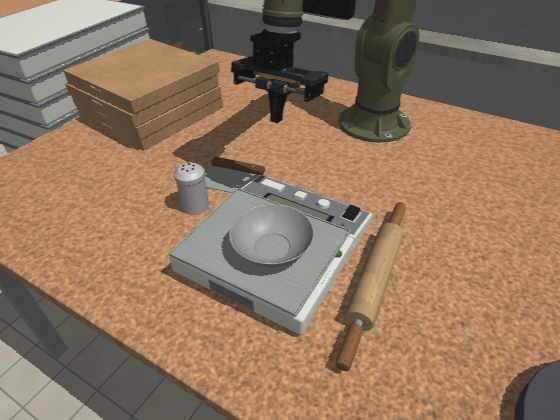

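View pics/side_7.png

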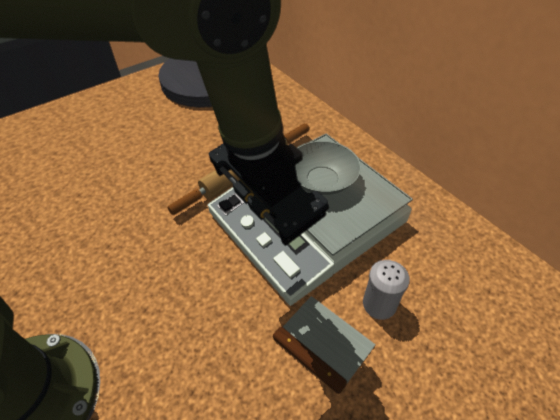

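All three views put the rocker's far half parallel to the panel. The keys are up, the bowl, pin and shaker are where they started, and the hand is about 15 cm clear.

```bash
python3 -c "
from bench import ctrl
print(ctrl.close_job())"
```

```text
the job is handed in; nothing more can be done
None
```

I switched the scale on, pressed the round key, then the bar key, letting go after each, and handed the job in at about 11.3 s. I used the closed fingertips, tilted square to the panel.

| Control | Peak push measured | Travel (estimated) | Last check |
|---|---|---|---|
| Rocker, far half | about 4.7 N, then a further 1 mm push with no force reading | pressed to its stop | far half parallel to the panel, near half up, in all three cameras: on |
| Round key (grams) | about 7.5 N | 4.7 mm | back up, top at about 57 mm |
| Bar key (tare) | about 7.3 N | 4.8 mm | back up, top at about 57 mm |

- **Left alone:** the square key's top reads 58 mm, so it is up, and it was not pressed. Depths at the bowl, rolling pin and shaker match the first picture to within 1 mm. I checked the pan and the dough cutter by eye only; both look unmoved.
- **Hand:** it ended about 15 cm above the keys, with only sensor noise (about 1 N) on the wrist.
- **Disagreements:** the cameras differed by 2–4 mm in y, so I used values between them. Moves fell short or overshot by several millimetres, and I corrected these before each press.

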